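Turn a sensor module lens-up and lower it onto a pile of packing plates

TASK

The thick rectangular sensor module lies lens-down in one pocket of the foam tray. Take it out, stand it on one of its short ends on the bare bench and let go of it there to change your grip, then turn it fully over, lens up, and lower it gently onto the pile of steel packing plates on the grey measuring stage until you feel it touch (nobody knows how high the pile is): flat, centred on the pile and in line with it. Let go of it there, never drop it or press hard, and leave everything else where it is.

Things in the scene. Friction and masses are not known exactly. Their poses are not given: they have to be found in the camera images.
- module: sensor module: plain aluminium block 70 long (own x) x 44 wide (own y) x 36 thick (own z), 0.17 to 0.35 kg. Origin: centre of the lens face; own +z points from there to the plain back (four small screw heads). It starts lens-down (own +z up, only the back seen) and must end with own +z down. Lens face: flush round black bezel 32 mm across, and a small dark rectangle.
- module_center (a point): the middle of the module's volume, 18 mm from the lens face along its own +z
- tray: black foam tray, fixed, 115 (x) x 278 (y) x 38 high, origin under its middle on the bench. Pockets at own y -74, 0, 74: 73 long (x) x 47 wide, floor 20 above the bench, foam top 36. Along each pocket's long sides, open to it: finger channels 57 long x 27 wide, floor 10 above the bench. Module (its back 56 above the bench), slim and puck lie in them in any order, long sides along own x.
- stage: measuring stage, fixed: grey base 170 (x) x 200 (y) x 20 high, origin under its middle on the bench. A round column (18 across, 180 high, with a black 30 mm block) stands at own x 68, y 84. At the middle, the pile of steel plates (fixed to it): 64 long (own x) x 30 wide (own y); its flat top is at an unknown height, 50 to 95 mm above the bench.
- pile_axis (a point): a point on the stage's top face, 20 mm above the bench, on the vertical axis through the middle of the pile (not the pile's top)
- slim: bystander in the foam: aluminium block 70 x 44 x 22 mm (thinner than the module), its top 42 mm above the bench; origin at the centre of its underside
- puck: bystander in the foam: round aluminium puck 43 mm across, 30 high, its top 50 mm above the bench; origin at the centre of its underside
- weight: bystander on the bench: brass cylinder 28 mm across, 36 high, upright; origin at the centre of its underside
- jar: bystander on the bench: small closed jar 44 mm across, 55 high; origin at the centre of its underside
- calipers: bystander: steel calipers lying flat, 160 long (own x), jaws to own -y reaching 48 mm, 8 high; origin under the beam's middle
- driver: bystander: screwdriver lying flat, 150 long (own x), about 30 high at most
- gauge: bystander: steel gauge block 35 x 12 x 24 high; origin at the centre of its underside
Mind the look-alikes: they are no part of the job. What is shaped like the module but red or yellow is not meant.

How it is judged:
On the way, in this order (a step that is already met when the one before it is completed fails the run):
1. the module stands on one of its short ends on the bench, let go ((angle between module's own x axis and vertical below 0.15 rad or angle between module's own x axis and vertical above 2.99 rad) and height (world z) of module_center below 0.042 m and contact force between module and the fingers below 0.05 N and linear speed of module below 0.03 m/s), for 0.2 s.
2. the module is turned lens-up (angle between module's own z axis and vertical above 2.85 rad), for 0.1 s.
At the end, for the whole second after the job is handed in: the module rests let go and still on the pile, lens up and flat (within 6 degrees), its middle within 11 mm of the pile's axis, its long side along the pile's within 10 degrees (angle between module's own z axis and vertical above 3.04 rad and horizontal distance between module_center and pile_axis below 0.011 m and angle between the x axis of module and the x axis of stage, either way round below 0.17 rad and contact force between module and stage above 0.5 N and z of module_center in the frame of pile_axis above 0.04 m and contact force between module and the fingers below 0.05 N and linear speed of module below 0.02 m/s and angular speed of module below 0.1 rad/s); the robot touches nothing.
It fails at once if the module is dropped (falls freely by more than about 6 mm) (contact force between module and anything else below 0.01 N and linear speed of module above 0.35 m/s).
It fails at once if the module is pressed hard on the pile (over 70 N) (contact force between module and stage above 70 N).
It fails at once if a bystander is pushed away by more than 25 mm (distance of any of slim, puck, weight, jar, calipers, driver, gauge from where it was at the start of the episode above 0.025 m).
It also fails if it takes over 70 s, if anything falls off the work surface, if the arm or the gripper's body presses on something with over 40 N, if the wrist force passes 120 N, or if a joint passes its speed limit or range.

ROBOT

A 7-joint arm with a two-finger parallel gripper is mounted at the origin on the work surface. World frame = base frame: x ahead of the robot, y to its left, z up, the work surface at z = 0. Lengths are in m, angles in rad, forces in N, time in s.
With the tool pointing down it reaches from about 0.4 to 0.85 m from the base axis. Payload 4.5 kg.
Tool frame: the origin (TCP) lies midway between the tips of the shut fingers; the grasp point (between the pads) lies 19 mm behind it; z points along the fingers, y is the line along which they close (so a half turn about z gives the same grasp; the last joint's range is limited). The gripper opens to 88 mm and grips with 3 to 60 N. Pads are 18 mm wide; open, the fingers measure 123 mm over their backs; the gripper's body (75 mm by 187 mm) begins 45 mm behind the grasp point.
Start: joints at [1.178, 0.689, -0.195, 1.565, 0.157, 0.902, -0.215], TCP at [0.259, -0.569, 0.239] pointing down, gripper open.
Joint ranges: [-3.01, 3.01], [-0.46, 2.08], [-1.47, 1.51], [0.13, 2.56], [-1, 4.14], [0.04, 2.09], [-2.66, 2.66]. Speed limits (rad/s): [2.57, 2.57, 3.14, 3.14, 3.14, 3.14, 3.14].

INTERFACE

Orientations are given as a unit quaternion [x, y, z, w].
In Python, from plant import r gives the robot as it stands. The module is installed in compiled form; this text tells all that it offers.
- The arm moves only by the tool step_arm, never from a script. Its argument "series" is a list of rows, each a list of 7 numbers: the shift along the world's x, y, z in mm, then the turn, a rotation vector about the world's x, y, z in rad, then the closure, from 0 (fully open) to 1 (shut). A call has 1 to 20 rows; each row shifts and turns the commanded pose from where the row before left it; what a row does not reach is not made up. A row lasts 1/10 s, in which the tool goes at most 50 mm and 8.59 degrees, less where a joint would pass 70% of its speed; a pose out of reach is approached as far as the arm can. A call is refused whole if a number of a shift passes 50 or a number of a turn 0.15, either way. A call with a gripper value outside its range is refused whole. The fingers move at their own pace and stop on an object; "force" is the grip in N (left out, the last holds). Time passes only in rows, so rows that do not move let the fingers close. It gives the time, the measured TCP pose, the force, the opening and the grip force at its end, in the units of the state.
- r.get_state(): the state, without advancing time (a new reading comes with each control period).
- r.snapshot(name): name is "scene" or "top" or "wrist"; returns (picture, depth): 384x512x3 uint8, blue, green, red; 384x512 float32, m along the optical axis (not along the pixel's ray), 0 where there is no reading.
- r.get_calibration(name): a dict with "intrinsics" (3x3 intrinsics, pixels), "dist_coeffs" ([k1, k2, p1, p2, k3] as OpenCV has them; the pictures are not rectified), "pose" (4x4, takes a point from camera to world coordinates). Camera axes: x right, y up, looking along -z (the intrinsics and any distortion apply to the point x, -y, -z); pixel columns grow to the right and rows downward; lengths in m; the calibration is good to about 2 mm. A picture is of the moment at which its call begins: read the wrist's pose just before it. get_calibration takes no time and is no camera call; for the wrist camera it gives the pose at the moment of the call.
- r.finish_job(): hands the job in; it is judged then, once.
The state is a dict: "clock": time; "q": joint angles; "qd": joint speeds; "joint_torque": joint torques, N m; "tool_pos": TCP position; "eef_rot": TCP orientation; "contact_force": force on the tool from outside, world axes, zero at the start; "moment": the same for the moment, N m; "opening": opening from 0.0 (shut) to 1.0 (fully open); "finger_force": force on a finger pad.
Only numpy, scipy, OpenCV 4.12 (cv2) and the standard library are available. Lean on these libraries where they do the work, as an engineer would, in place of code of your own. Each camera call takes 0.05 s, during which the arm holds its last target. There are 200 camera calls.

## Working session

There is one attempt and no reset: what is moved stays moved. The work goes in short steps, Python scripts to look and compute and a tool call to move; the robot and the scene stay as the last step left them, time stands still between calls to the robot, and variables do not carry over. Pictures are saved under pics/ and viewed, at most 10 in all, crops included, and the job is handed in when it is done.

Besides the shell and the picture viewer there is one more tool, called after "Request:" in YAML: its name, and indented under it one key for each argument. step_arm: Moves the arm, as the interface text tells. Its arguments: {"type":"object","properties":{"series":{"type":"array"},"force":{"type":"number"}},"required":["series"]}

```bash
mkdir -p pics && cat > h.py <<'E'
import numpy as np, cv2
from plant import r
from scipy.spatial.transform import Rotation as R
def snap(name,save=None):
    c=r.get_calibration(name); p,d=r.snapshot(name)
    if save: cv2.imwrite('pics/'+save+'.png',p); np.savez('pics/'+save+'.npz',p=p,d=d,K=c['intrinsics'],D=c['dist_coeffs'],T=c['pose'])
    return p,d,c
def load(s): 
    z=np.load('pics/'+s+'.npz'); return z['p'],z['d'],dict(intrinsics=z['K'],dist_coeffs=z['D'],pose=z['T'])
def cloud(d,c):
    h,w=d.shape; u,v=np.meshgrid(np.arange(w),np.arange(h))
    n=cv2.undistortPoints(np.stack([u,v],-1).reshape(-1,1,2).astype(np.float64),np.array(c['intrinsics']),np.array(c['dist_coeffs'])).reshape(h,w,2)
    P=np.stack([n[...,0]*d,-n[...,1]*d,-d],-1); T=np.array(c['pose'])
    W=P@T[:3,:3].T+T[:3,3]; W[d<=0]=np.nan; return W
E
python3 - <<'E'
from h import *
for n in('top','scene'):
    p,d,c=snap(n,n+'0'); W=cloud(d,c)
    print(n,np.array(c['pose']).round(3).tolist())
    if n=='top':
        for v in range(0,384,24): print(' '.join('%4.0f'%(1000*W[v,u,2]) if d[v,u]>0 else '  --' for u in range(0,512,24)))
        print(W[192,256],W[0,0],W[383,511])
s=r.get_state();print(s['tool_pos'],s['eef_rot'],s['contact_force'])
E
```

```text
top [[0.02, 0.998, -0.056, 0.484], [-1.0, 0.02, 0.001, -0.016], [0.002, 0.056, 0.998, 1.145], [0.0, 0.0, 0.0, 1.0]]
-749 -751 -750 -758 -760 -747 -749 -758 -746 -751 -745 -751 -746 -749 -755 -757 -742 -751 -754 -745 -750 -748
-744 -759 -754  115  120  118  117  117 -749 -750 -745  134  136  135 -748 -744 -749 -750 -752 -743 -757 -749
   1    0   -4  116  117  114  115  116    1   -0    3  134  137  138  138    5    1   60   59  110   65    2
  -4   -1    2  118  114  115  113  117    2   -2   -1  137  135  138  137    1   -1   60   59  111   64    0
  92   37    3   -2   -4    0   50   33   -2    4   -1   90  112  127  138   -4    1   60   62   59   63   -3
  88   24   -1    1    5    6    2   -3   -0    0    3    1    3   -0   -1    6    1    2    1   -0   -4    1
  92   15   -2   -1    5   -2   -3    2    1   -1   -1   -1    5   37    1   -1   -1   -2    1    4    3   21
  -1   -6   -1   -3   -1   17   70   14   -3    4    1   -4    0   -0   -2    0    2    2    3    3    3   29
  -0   -1    0   -1    0   13   71   23   -1    1    2    3   -5   -5   34   36   10    1   -4    3   -1
[... 465 characters left out ...]
   -1    0   -2   -2   -4    3   -0   --   -6   -0   -0   -0    3    1    4   -1   15    4
  -2   -0   -3   -0   -7   -0   -2   -1    2    1   -1   -2    2    2   -3   -0   -1   -1    1   -1   20    9
  -3   -1    0   -1    0   -1   -5    1   -3   -2    2    3    2    0    1   -2    2    2    1    2    2  344
[ 5.43284752e-01 -3.29890549e-02 -1.71565695e-04] [ 1.46532517  1.1818511  -0.74928898] [ 0.03369048 -0.74248918 -0.00166505]
scene [[0.208, -0.722, 0.66, 1.225], [0.978, 0.158, -0.135, -0.127], [-0.007, 0.674, 0.739, 0.809], [0.0, 0.0, 0.0, 1.0]]
[ 0.25843708 -0.56844217  0.23800443] [ 9.77312401e-01  2.11801339e-01 -2.23962384e-04 -7.82726816e-04] [ 0.37434139 -0.17049933  0.17756379]
```

View pics/top0.png

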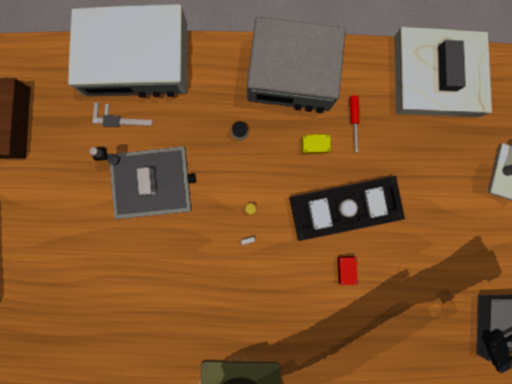

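View pics/scene0.png

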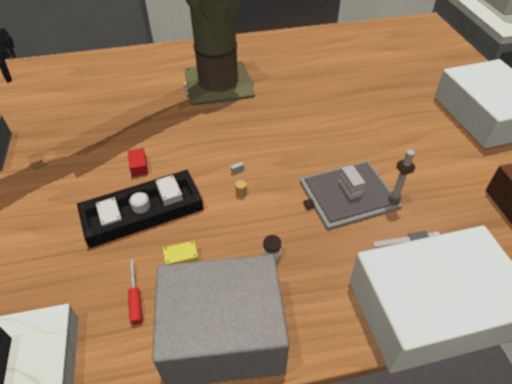

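The top view shows the tray at (293–403, 178–240). The left block (320,213) reads about 55 mm high, so it is the module; the puck is at (348,208) and the slim block at (376,202). The stage is at (150,183), with the pile at (146,180) and the column at (100,154). Next I'll fit these from the depth data.

```bash
python3 - <<'E'
from h import *
def rect(X,n):
    (c,s,a)=cv2.minAreaRect((X[:,:2]*1000).astype(np.float32)); print(n,len(X),np.round(c,1),np.round(s,1),round(a,1),'z',np.nanmedian(X[:,2])*1000)
p,d,c=load('top0'); W=cloud(d,c)
def reg(u0,v0,u1,v1,lo,hi,n,mask=None):
    m=np.zeros(d.shape,bool); m[v0:v1,u0:u1]=1
    m&=(W[...,2]>lo)&(W[...,2]<hi)
    if mask is not None:m&=mask
    m=cv2.morphologyEx(m.astype(np.uint8),cv2.MORPH_OPEN,np.ones((2,2)))>0
    rect(W[m],n)
br=p.min(-1)>140
reg(300,190,338,236,.045,.07,'module'); reg(300,190,338,236,.045,.07,'module bright',br)
reg(358,180,395,225,.03,.05,'slim',br); reg(337,195,360,222,.04,.06,'puck')
reg(280,170,410,250,.025,.07,'tray')
reg(125,155,170,205,.04,.1,'pile'); reg(105,140,192,220,.012,.1,'stage')
reg(240,200,262,220,.02,.05,'weight');reg(236,232,260,248,.012,.04,'gauge');reg(330,250,360,290,.02,.06,'red');reg(298,130,335,156,.02,.06,'yel');reg(228,116,252,143,.03,.07,'jar')
reg(88,142,122,166,.1,.25,'column')
def crop(s,u0,v0,u1,v1): return cv2.resize(load(s)[0][v0:v1,u0:u1],None,fx=5,fy=5,interpolation=cv2.INTER_CUBIC)
cv2.imwrite('pics/crop1.png',np.hstack([crop('top0',95,140,200,225)[:425,:], ]))
E
```

```text
module 484 [ 488.2 -199.7] [69.1 50.8] 14.2 z 56.058788851473636
module bright 432 [ 488.3 -199.5] [68.  50.6] 12.9 z 56.139571447017424
slim 403 [ 520.8 -345.2] [67.6 52.6] 10.6 z 42.09954608875566
puck 229 [ 504.1 -271.5] [37.9 51.1] 1.8 z 49.01207966142329
tray 3701 [nan nan] [0. 0.] 0.0 z 37.33974501313231
pile 382 [560.3 248.1] [63.7 39. ] 3.4 z 71.20746849601312
stage 4668 [582.2 259. ] [140.7 224.1] 27.9 z 19.472210361564322
weight 90 [495.8 -22.3] [25.3 23.3] 1.4 z 35.76571421622643
gauge 64 [417.8 -17.9] [12.3 31.8] 16.8 z 23.174118652666166
red 509 [ 344.5 -280. ] [81.5 50.7] 15.0 z 35.764918888133494
yel 485 [ 668.6 -189. ] [44.2 76.6] 5.6 z 35.69379016897201
jar 213 [696.9   9.7] [38.5 38. ] 2.5 z 54.400151569305336
column 222 [629.  358.1] [85.4 35.3] 63.1 z 145.29567624058515
```

Module: centre (488,−200), long axis at yaw about 12.8° (from the module–slim line, 149 mm measured against 148 expected), back at 56 mm. Pile: centre (560,248), top at about 71 mm. I'll move to hover over the module and log joint data on the way, so I can fit a kinematic model.

Request:
step_arm:
  series:
    - [23, 37, 0, 0, 0, -0.02, 0.375]
    - [23, 37, 0, 0, 0, -0.02, 0.375]
    - [23, 37, 0, 0.05, 0, -0.02, 0.375]
    - [23, 37, 0, 0.05, 0, -0.02, 0.375]
    - [23, 37, 0, 0.05, 0, -0.02, 0.375]
  force: 40

```text
clock: 0.6
tool_pos: [0.3744, -0.3821, 0.2387]
eef_rot: [0.984, 0.162, 0.014, -0.075]
contact_force: [0.8, -1.7, 0.6]
opening: 0.628
finger_force: 0.0
```

```bash
cat > log.py <<'E'
from plant import r
import json
s=r.get_state(); d={k:[float(x) for x in s[k]] for k in('q','tool_pos','eef_rot')}
open('log.jsonl','a').write(json.dumps(d)+'\n')
print(s['clock'],[[round(x,4) for x in v] for v in d.values()],s['opening'])
E
python3 log.py
```

```text
0.6 [[0.9129, 0.6235, -0.2277, 1.737, 0.0198, 0.8914, -0.5373], [0.3744, -0.3821, 0.2387], [0.9839, 0.1619, 0.0143, -0.0747]] 0.6275530369443095
```

Request:
step_arm:
  series:
    - [23, 37, 0, -0.05, 0, -0.02, 0.375]
    - [23, 37, 0, -0.05, 0, -0.02, 0.375]
    - [23, 37, 0, -0.05, 0, -0.02, 0.375]
    - [23, 37, 0, 0, 0.06, -0.02, 0.375]
    - [23, 37, 0, 0, 0.06, -0.02, 0.375]

```text
clock: 1.1
tool_pos: [0.4887, -0.197, 0.239]
eef_rot: [0.992, 0.113, -0.057, -0.007]
contact_force: [0.7, -0.7, -0.6]
opening: 0.621
finger_force: 0.0
```

```bash
python3 log.py
```

```text
1.1 [[0.3185, 0.6037, -0.0691, 1.7665, 0.0877, 0.8848, -1.1439], [0.4887, -0.197, 0.239], [0.992, 0.113, -0.0565, -0.0067]] 0.6210579841116429
```

Request:
step_arm:
  series:
    - [0, 0, -10, 0, -0.06, 0, 0.375]
    - [0, 0, -10, 0, -0.06, 0, 0.375]
    - [0, 0, 0, 0, 0, 0, 0.375]
    - [0, 0, 0, 0, 0, 0, 0.375]

```text
clock: 1.5
tool_pos: [0.4884, -0.1992, 0.2188]
eef_rot: [0.994, 0.113, 0.004, -0.0]
contact_force: [0.2, -0.6, -0.4]
opening: 0.622
finger_force: 0.0
```

```bash
python3 log.py; python3 - <<'E'
from h import *
p,d,c=snap('wrist','w1'); W=cloud(d,c)
print(np.array(c['pose']).round(3))
m=(W[...,2]>.047)&(W[...,2]<.065)&(p.min(-1)>110)
n,l,st,ce=cv2.connectedComponentsWithStats(m.astype(np.uint8))
for i in range(1,n):
    if st[i,4]>300:
        X=W[l==i]; print(ce[i],st[i,4],cv2.minAreaRect((X[:,:2]*1000).astype(np.float32)),np.median(X[:,2]))
E
```

```text
1.5 [[0.3606, 0.5852, -0.0934, 1.8903, 0.078, 0.6628, -1.1226], [0.4884, -0.1992, 0.2188], [0.9936, 0.1131, 0.0038, -0.0004]] 0.622269841726224
[[ 0.224  0.94   0.257  0.556]
 [-0.975  0.216  0.06  -0.183]
 [ 0.    -0.264  0.964  0.365]
 [ 0.     0.     0.     1.   ]]
[250.08532549 171.31151159] 2719 ((490.8575134277344, -190.94754028320312), (70.0497817993164, 43.72725296020508), 12.817564964294434) 0.05531234304485544
[319.25848303 172.37125749] 1002 ((506.74676513671875, -262.84625244140625), (39.45137405395508, 38.91896057128906), 60.65103530883789) 0.04914300604702143
```

View pics/w1.png

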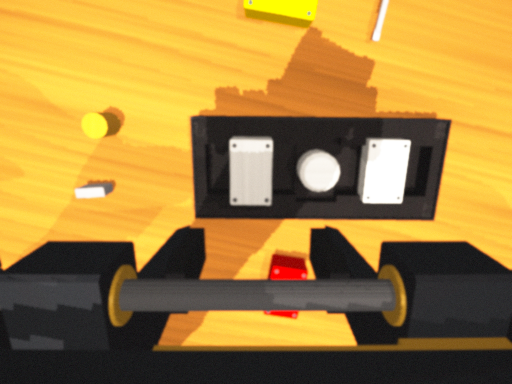

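The wrist view shows the module (back with 4 screws) at pixel (250,171), the puck at (319,171) and the slim block at (385,170). The top and wrist fits differ by about 9 mm in y. I'll check this with other objects and with the bench plane.

```bash
python3 - <<'E'
from h import *
for s in('top0','w1'):
    p,d,c=load(s); W=cloud(d,c); hsv=cv2.cvtColor(p,cv2.COLOR_BGR2HSV)
    print(s,c['intrinsics'].round(1).tolist(),c['dist_coeffs'])
    m=(abs(W[...,2])<.02)&(p[...,2]>90)&(hsv[...,1]>120); X=W[m]; X=X[(X[:,0]>.35)&(X[:,0]<.75)&(abs(X[:,1]+.2)<.3)]
    A=np.c_[X[:,:2],np.ones(len(X))]; print('plane',np.linalg.lstsq(A,X[:,2],rcond=None)[0].round(4))
    for n,lo,hi,(x0,y0) in(('weight',.025,.05,(.496,-.022)),('gauge',.015,.035,(.418,-.018)),('red',.025,.05,(.3445,-.280)),('yellow',.025,.05,(.669,-.189)),('mod',.05,.062,(.488,-.197)),('puck',.045,.055,(.505,-.267)),('slim',.0395,.045,(.521,-.345))):
        q=(W[...,2]>lo)&(W[...,2]<hi)&(np.hypot(W[...,0]-x0,W[...,1]-y0)<.042)
        if n in('mod','puck','slim'): q&=p.min(-1)>110
        print(n,q.sum(),np.round(1000*W[q].mean(0),1))
E
```

```text
top0 [[439.8, 0.0, 250.2], [0.0, 439.8, 190.1], [0.0, 0.0, 1.0]] [-0.11023102  0.          0.          0.          0.        ]
plane [ 0.0006 -0.0013 -0.0004]
weight 92 [498.6 -19.6  36. ]
gauge 66 [420.  -14.2  23.6]
red 483 [ 346.8 -269.1   35.8]
yellow 471 [ 668.9 -183.5   35.8]
mod 471 [ 490.2 -192.7   56.1]
puck 200 [ 506.6 -265.    49.6]
slim 344 [ 521.5 -337.7   42.1]
w1 [[301.7, 0.0, 257.0], [0.0, 301.7, 191.1], [0.0, 0.0, 1.0]] [-0.0144993  0.         0.         0.         0.       ]
plane [-0.0005 -0.0003 -0.0003]
weight 626 [501.1 -18.3  34.2]
gauge 346 [420.1 -13.2  22.3]
red 595 [ 357.5 -269.    34.4]
yellow 1192 [ 654.5 -188.4   34.6]
mod 2660 [ 491.9 -190.9   55.3]
puck 1177 [ 507.2 -262.2   48.7]
slim 2450 [ 522.9 -335.5   41.3]
```

Means agree to about 2 mm; only the top minAreaRect was skewed. Module is at about (491.5,−191.3). Now I'll fit the kinematic model to the 4 logged poses.

```bash
cat > kin.py <<'E'
import numpy as np, json
from scipy.spatial.transform import Rotation as R
from scipy.optimize import least_squares
L=[json.loads(l) for l in open('log.jsonl')]
# start
L.append(dict(q=[1.178,.689,-.195,1.565,.157,.902,-.215],tool_pos=[.25844,-.56844,.23800],eef_rot=[.977312,.2118,-.000224,-.000783]))
def fk(q,p,sg):
    d1,d3,a,d5,a5,a6,d7,o1,o7=p
    def step(Rm,x,ax,ang,t): 
        Rm=Rm*R.from_rotvec(np.array(ax)*ang); return Rm,x+Rm.apply(t)
    Rm=R.identity(); x=np.zeros(3)
    Rm,x=step(Rm,x,[0,0,1],sg[0]*q[0]+o1,[0,0,d1])
    Rm,x=step(Rm,x,[0,1,0],q[1],[0,0,0])
    Rm,x=step(Rm,x,[0,0,1],sg[1]*q[2],[a,0,d3])
    Rm,x=step(Rm,x,[0,1,0],q[3],[a5,0,d5])
    Rm,x=step(Rm,x,[0,0,1],sg[2]*q[4],[0,0,0])
    Rm,x=step(Rm,x,[0,1,0],q[5],[a6,0,d7])
    Rm,x=step(Rm,x,[0,0,1],sg[3]*q[6]+o7,[0,0,0])
    return Rm,x
def res(p,sg,L=L):
    o=[]
    for s in L:
        Rm,x=fk(s['q'],p,sg); o+=[*(x-s['tool_pos'])*3,*(Rm.inv()*R.from_quat(s['eef_rot'])).as_rotvec()]
    o+=[*np.array([p[2],p[4],p[5]])*1e-3]
    return np.array(o)
if __name__=='__main__':
    import itertools
    out=[]
    for sg in itertools.product([1,-1],repeat=4):
        for o1 in(0,3.14):
            for o7 in (0,1.57,3.14,-1.57):
                f=least_squares(res,[.33,.4,0,.4,0,.05,.3,o1,o7],args=(sg,)); out.append((f.cost,sg,f.x))
    out.sort(key=lambda t:t[0])
    for c,sg,x in out[:5]: print(c,sg,x.round(4))
    np.save('kin.npy',np.r_[out[0][2],out[0][1]]); print(res(out[0][2],out[0][1]).round(4))
E
python3 kin.py
```

```text
0.00035056453182281185 (-1, -1, -1, -1) [ 0.3707  0.546   0.0241  0.3396  0.0144 -0.0044  0.3178 -0.0879  1.4833]
0.00035056453182282437 (-1, -1, -1, -1) [ 0.3707  0.546   0.0241  0.3396  0.0144 -0.0044  0.3178 -0.0879  1.4833]
0.0003505645318228286 (-1, -1, -1, -1) [ 0.3707  0.546   0.0241  0.3396  0.0144 -0.0044  0.3178 -0.0879  1.4833]
0.0003505645318228343 (-1, -1, -1, -1) [ 0.3707  0.546   0.0241  0.3396  0.0144 -0.0044  0.3178 -0.0879  1.4833]
0.04898663463902772 (-1, 1, 1, -1) [-1.3437  1.2756 -0.6061 -0.0215 -0.3472 -0.0587  0.0614 -0.117   1.0961]
[ 0.0119 -0.003   0.0024  0.0051 -0.0123  0.0006 -0.0017  0.006  -0.005
 -0.0096 -0.0027  0.0002 -0.0011  0.0056  0.0029  0.0007  0.     -0.0004
 -0.0122 -0.0021 -0.0002  0.0026 -0.0007 -0.0004  0.      0.     -0.    ]
```

```bash
python3 - <<'E'
from h import *
p,d,c=load('top0'); W=cloud(d,c)
m=np.zeros(d.shape,bool); m[155:205,125:170]=1; m&=(W[...,2]>.062)&(W[...,2]<.08); m=cv2.morphologyEx(m.astype(np.uint8),cv2.MORPH_OPEN,np.ones((3,3)))>0
X=W[m]; mu=X.mean(0); C=np.cov(X[:,:2].T); w,V=np.linalg.eigh(C); print('pile',mu*1000,np.sqrt(w*12)*1000,np.degrees(np.arctan2(*V[::-1,1])),m.sum())
m=np.zeros(d.shape,bool); m[140:222,100:196]=1; m&=(W[...,2]>.012)&(W[...,2]<.028); m=cv2.morphologyEx(m.astype(np.uint8),cv2.MORPH_OPEN,np.ones((5,5)))
cn=max(cv2.findContours(m,0,1)[0],key=cv2.contourArea); b=cv2.boxPoints(cv2.minAreaRect(cv2.convexHull(cn))); print(b)
T=np.array(c['pose'])
n=cv2.undistortPoints(b.reshape(-1,1,2).astype(float),c['intrinsics'],c['dist_coeffs']).reshape(-1,2)
D=np.c_[n[:,0],-n[:,1],-np.ones(4)]@T[:3,:3].T; P=T[:3,3]+D*((.02-T[2,3])/D[:,2:]); print(P.round(4),P.mean(0),np.linalg.norm(np.diff(P,axis=0),axis=1),np.degrees(np.arctan2(*(np.diff(P,axis=0)[:,1::-1].T))))
E
cat > plan.py <<'E'
from kin import *
import itertools
K=np.load('kin.npy'); P,SG=K[:9],K[9:]
lo=np.array([-3.01,-.46,-1.47,.13,-1,.04,-2.66])+.05; hi=np.array([3.01,2.08,1.51,2.56,4.14,2.09,2.66])-.05
def pose(th,phi,flip,g):  # grasp point g -> (R, tcp)
    z=np.array([np.sin(th)*np.cos(phi),np.sin(th)*np.sin(phi),-np.cos(th)])
    y=np.array([-np.sin(phi),np.cos(phi),0])*flip; Rm=R.from_matrix(np.c_[np.cross(y,z),y,z]); return Rm,np.array(g)+.019*z
def ik(Rm,x,q0,reg=.003):
    def f(q):
        A,t=fk(q,P,SG); return np.r_[(t-x)*5,(A.inv()*Rm).as_rotvec(),reg*(q-q0)]
    s=least_squares(f,np.clip(q0,lo+1e-3,hi-1e-3),bounds=(lo,hi),max_nfev=25); e=np.abs(s.fun[:6]).max(); return s.x,e
E
```

```text
pile [560.59952862 244.99851548  71.95596855] [30.24962669 64.79915251] -176.11356016860412 321
[[108.17451 155.70062]
 [181.00374 147.23212]
 [188.15689 208.7492 ]
 [115.32765 217.21771]]
[[0.629  0.3539 0.02  ]
 [0.6541 0.1634 0.02  ]
 [0.4957 0.1402 0.02  ]
 [0.4696 0.3288 0.02  ]] [0.56211631 0.24657522 0.02      ] [0.19218477 0.16011116 0.19037677] [ -82.47253683 -171.67268122   97.87694976]
```

```bash
cat > search.py <<'E'
from plan import *
import multiprocessing as mp
rad=np.radians
q0=np.array(L[2]['q'])
def run(a,b,h1,f,x,y,phi,o1=.012,o2=.01,hp=rad(8),full=False):
    w=[]; ph1=rad(12.8)+(np.pi if h1<0 else 0); hd=lambda p:np.array([np.cos(p),np.sin(p),0])
    G1=np.array([.4915,-.1913,.038])+o1*hd(ph1)
    w+= [(-a,ph1,G1+[0,0,.15]),(-a,ph1,G1),(-a,ph1,G1+[0,0,.15])]
    S=np.array([x,y,.035]); up=np.array([0,0,1])
    t=np.pi/2-a
    dphi=(phi-ph1+np.pi)%(2*np.pi)-np.pi
    for k in(.33,.67,1): w.append((-a+k*np.pi/2,ph1+k*dphi,(1-k)*(G1+.15*up)+k*(S+(o1+.12)*up)))
    w+=[(t,phi,S+o1*up),(t,phi,S+o1*up-.1*hd(phi)*np.sin(t)+.1*up*np.cos(t))]
    for k in(.5,1): w.append((t+k*(-b-t),phi,S+.16*up))
    w+=[(-b,phi,S+o2*up),(-b,phi,S+.15*up)]
    F=np.array([.561,.246,.09])-o2*hd(hp); d2=(hp-phi+np.pi)%(2*np.pi)-np.pi
    for k in(.33,.67,1): w.append((-b+k*np.pi/2,phi+k*d2,(1-k)*(S+.15*up)+k*(F+.1*up)))
    w.append((np.pi/2-b,hp,F))
    q=q0; mx=0; Q=[]
    for th,p,g in w:
        qq,e=ik(*pose(th,p,f,g),q); Q.append((e,qq,np.abs(qq-q).max())); q=qq; mx=max(mx,e)
        if mx>.03 and not full: return 9,0,0
    mg=min(np.minimum(u[1]-lo,hi-u[1]).min() for u in Q)
    return (mx,mg,max(u[2] for u in Q)) if not full else (w,Q)
def job(c): return c,run(*c)
if __name__=='__main__':
    C=[(rad(a),rad(b),h,f,x,y,rad(p)) for a in(15,30) for b in(20,40) for h in(1,-1) for f in(1,-1)
       for (x,y) in((.42,.07),(.5,.07),(.6,.05),(.42,-.42),(.6,-.08)) for p in(-150,-100,-60,-30,0,30,60,100,150)]
    with mp.Pool() as pl: o=pl.map(job,C,chunksize=4)
    o=[t for t in o if t[1][0]<.03]; o.sort(key=lambda t:(-t[1][1].round(2),t[1][2])); print(len(o),len(C))
    for c,s in o[:25]: print(np.degrees(c[:2]).round(),c[2:6],round(np.degrees(c[6])),np.round(s,3))
E
time OMP_NUM_THREADS=1 timeout 500 python3 search.py
```

```text
126 720
[15. 40.] (1, 1, 0.42, -0.42) -150 [0.    0.154 2.493]
[15. 40.] (1, 1, 0.6, -0.08) -100 [0.    0.154 2.493]
[15. 40.] (1, 1, 0.6, -0.08) -60 [0.    0.152 2.493]
[30. 40.] (1, 1, 0.6, 0.05) -100 [0.    0.153 2.556]
[30. 40.] (1, 1, 0.6, 0.05) -60 [0.    0.151 2.556]
[30. 40.] (1, 1, 0.42, -0.42) -150 [0.    0.154 2.556]
[30. 40.] (1, 1, 0.42, -0.42) -100 [0.    0.152 2.556]
[30. 40.] (1, 1, 0.6, -0.08) -100 [0.    0.153 2.556]
[30. 40.] (1, 1, 0.6, -0.08) -60 [0.    0.151 2.556]
[15. 40.] (1, 1, 0.42, -0.42) -100 [0.    0.139 2.493]
[30. 40.] (1, 1, 0.42, -0.42) 0 [0.    0.128 2.556]
[30. 40.] (1, 1, 0.5, 0.07) -60 [0.    0.123 2.556]
[30. 40.] (-1, -1, 0.42, 0.07) -100 [0.    0.109 2.101]
[30. 40.] (-1, -1, 0.5, 0.07) -100 [0.    0.111 2.101]
[30. 40.] (1, 1, 0.42, 0.07) -100 [1.000e-03 8.200e-02 2.556e+00]
[15. 40.] (1, 1, 0.6, 0.05) -100 [0.    0.058 2.493]
[15. 40.] (1, 1, 0.5, 0.07) -100 [0.    0.046 2.493]
[15. 40.] (1, 1, 0.6, 0.05) -60 [0.    0.055 2.493]
[30. 20.] (-1, -1, 0.42, 0.07) -100 [0.    0.036 2.101]
[30. 20.] (-1, -1, 0.42, 0.07) -60 [0.    0.035 2.101]
[30. 20.] (-1, -1, 0.5, 0.07) -100 [0.    0.036 2.101]
[30. 20.] (-1, -1, 0.6, 0.05) -100 [0.    0.036 2.101]
[30. 20.] (-1, -1, 0.42, -0.42) -150 [0.    0.036 2.101]
[30. 20.] (-1, -1, 0.6, -0.08) -100 [0.    0.036 2.101]
[15. 20.] (1, 1, 0.6, 0.05) -100 [0.    0.037 2.493]
real	1m55.834s
user	7m31.518s
sys	0m0.304s
```

```bash
cat > s2.py <<'E'
from search import *
C=[(rad(a),rad(b),1,1,.57,.06,rad(p)) for a in(20,30,35) for b in(30,40,50) for p in(-60,-75,-90,-105)]
with mp.Pool() as pl: o=pl.map(job,C)
o=[t for t in o if t[1][0]<.03]; o.sort(key=lambda t:-t[1][1])
for c,s in o[:12]: print(np.degrees(c[:2]).round(),round(np.degrees(c[6])),np.round(s,3))
w,Q=run(*o[0][0],full=True)
for a,b in zip(w,Q): print(np.round([*np.degrees(a[:2]),*a[2]*1000]),b[1].round(2),round(b[2],2))
E
OMP_NUM_THREADS=1 timeout 500 python3 s2.py
```

```text
[35. 50.] -75 [0.    0.259 2.572]
[35. 50.] -90 [0.    0.259 2.572]
[30. 50.] -90 [0.    0.247 2.556]
[35. 50.] -60 [0.    0.181 2.572]
[30. 50.] -105 [1.000e-03 1.560e-01 2.556e+00]
[30. 50.] -75 [0.    0.155 2.556]
[30. 40.] -90 [0.    0.153 2.556]
[35. 40.] -90 [0.    0.153 2.572]
[35. 40.] -75 [0.    0.152 2.572]
[35. 40.] -60 [0.    0.152 2.572]
[30. 40.] -75 [0.    0.151 2.556]
[20. 40.] -90 [0.    0.15  2.488]
[ -35.   13.  503. -189.  188.] [ 0.45  1.01 -0.63  1.42  0.64  1.54  1.45] 2.57
[ -35.   13.  503. -189.   38.] [ 0.42  1.22 -0.56  1.41  0.74  1.36  1.38] 0.21
[ -35.   13.  503. -189.  188.] [ 0.45  1.01 -0.63  1.42  0.64  1.55  1.45] 0.21
[  -5.  -16.  525. -107.  181.] [ 0.59  0.86 -0.8   1.81  0.74  0.9   0.71] 0.74
[ 25. -46. 548. -22. 174.] [ 0.22  0.82 -0.72  2.12  1.57  0.86 -0.9 ] 1.61
[ 55. -75. 570.  60. 167.] [-0.32  1.03 -0.5   1.76  1.31  1.47 -1.36] 0.61
[ 55. -75. 570.  60.  47.] [-0.34  1.24 -0.45  1.71  1.41  1.41 -1.49] 0.21
[ 55. -75. 549. 139. 104.] [-0.45  1.17 -0.52  1.66  1.27  1.52 -1.45] 0.13
[  2. -75. 570.  60. 195.] [ 0.31  0.9  -0.93  1.78  0.93  0.97 -0.77] 0.76
[-50. -75. 570.  60. 195.] [ 0.69  1.24 -1.1   1.57  0.21  1.03  0.05] 0.82
[-50. -75. 570.  60.  45.] [ 0.64  1.43 -0.95  1.52  0.26  0.9   0.2 ] 0.19
[-50. -75. 570.  60. 185.] [ 0.68  1.23 -1.05  1.57  0.16  1.01  0.11] 0.2
[-20. -48. 564. 121. 187.] [ 0.32  1.01 -0.93  1.59  0.5   1.05  0.07] 0.35
[ 10. -19. 557. 184. 188.] [ 0.03  0.85 -0.82  1.86  1.09  0.83 -0.18] 0.59
[ 40.   8. 551. 245. 190.] [-0.08  0.93 -0.89  2.25  2.16  1.04 -0.84] 1.07
[ 40.   8. 551. 245.  90.] [-0.14  1.15 -0.78  2.25  2.38  1.17 -0.98] 0.22
```

Feasible plan: grasp tilted 30°, stand at (570,60) with the tool azimuth −80°, regrasp at −45°, and place with the tool at 45° and azimuth 8°. Next, a helper that prints the per-row shift and turn needed.

```bash
cat > go.py <<'E'
import sys
from h import *
from plan import pose,ik
def go(th,ph,g,f=1):
    s=r.get_state(); Rm,x=pose(np.radians(th),np.radians(ph),f,np.array(g)/1000)
    d=(x-s['tool_pos'])*1000; v=(Rm*R.from_quat(s['eef_rot']).inv()).as_rotvec()
    n=max(np.linalg.norm(d)/48,np.linalg.norm(v)/.148); q,e=ik(Rm,x,np.array(s['q']))
    a=np.linalg.norm(v); print('d',d.round(1),'rot',v.round(4),'min rows',round(n,2),'alt rot',(v*(1-2*np.pi/a)).round(3),'ik',round(e,4),q.round(2), 'F',np.round(s['contact_force'],1),s['clock'])
    N=int(np.ceil(n)); print(N,(d/N).round(2),(v/N).round(4))
if __name__=='__main__':
    a=[float(x) for x in sys.argv[1:]]; go(a[0],a[1],a[2:5])
E
python3 go.py -30 12.8 503.2 -188.6 118; python3 go.py 0 12.8 503.2 -188.6 150
```

```text
d [   4.8    8.7 -117.5] rot [0.7785 0.1793 3.0353] min rows 21.21 alt rot [-0.78  -0.18  -3.041] ik 0.0 [ 0.47  1.06 -0.61  1.5   0.69  1.34  1.4 ] F [0.3 0.5 0.1] 1.55
22 [ 0.22  0.39 -5.34] [0.0354 0.0082 0.138 ]
d [ 14.1  10.8 -88.1] rot [-1.3800e-02 -2.0000e-03  3.1383e+00] min rows 21.21 alt rot [ 1.400e-02  2.000e-03 -3.145e+00] ik 0.0 [ 0.73  0.88 -0.76  1.91  0.9   0.74  1.23] F [0.3 0.5 0.1] 1.55
22 [ 0.64  0.49 -4.  ] [-6.000e-04 -1.000e-04  1.427e-01]
```

Request:
step_arm:
  series:
    - [0, 0, 0, 0.035, 0.008, 0.138, 0.375]
    - [0, 0, 0, 0.035, 0.008, 0.138, 0.375]
    - [0, 0, 0, 0.035, 0.008, 0.138, 0.375]
    - [0, 0, 0, 0.035, 0.008, 0.138, 0.375]
    - [0, 0, 0, 0.035, 0.008, 0.138, 0.375]
    - [0, 0, 0, 0.035, 0.008, 0.138, 0.375]
    - [0, 0, 0, 0.035, 0.008, 0.138, 0.375]
    - [0, 0, 0, 0.035, 0.008, 0.138, 0.375]
    - [0, 0, 0, 0.035, 0.008, 0.138, 0.375]
    - [0, 0, 0, 0.035, 0.008, 0.138, 0.375]
    - [0, 0, 0, 0.035, 0.008, 0.138, 0.375]
    - [0, 0, 0, 0.035, 0.008, 0.138, 0.375]
    - [0, 0, 0, 0.035, 0.008, 0.138, 0.375]
    - [0, 0, 0, 0.035, 0.008, 0.138, 0.375]
    - [0, 0, 0, 0.035, 0.008, 0.138, 0.375]
    - [0, 0, 0, 0.035, 0.008, 0.138, 0.375]
    - [0, 0, 0, 0.035, 0.008, 0.138, 0.375]
    - [0, 0, 0, 0.035, 0.008, 0.138, 0.375]
    - [0, 0, 0, 0.035, 0.008, 0.138, 0.375]
    - [0, 0, 0, 0.035, 0.008, 0.138, 0.375]

```text
clock: 3.55
tool_pos: [0.4894, -0.1997, 0.2189]
eef_rot: [0.033, 0.967, -0.027, -0.252]
contact_force: [0.1, 0.2, -0.9]
opening: 0.627
finger_force: 0.0
```

```bash
python3 log.py; python3 go.py -30 12.8 503.2 -188.6 118
```

```text
3.55 [[0.6264, 0.9585, -0.8837, 1.4353, 0.6252, 1.6091, 1.1422], [0.4894, -0.1997, 0.2189], [0.0334, 0.9668, -0.0272, -0.252]] 0.6272675210688579
d [   4.5    9.  -117.4] rot [0.0681 0.0213 0.2737] min rows 2.45 alt rot [-1.444 -0.452 -5.806] ik 0.0 [ 0.57  1.14 -0.84  1.5   0.85  1.46  1.27] F [ 0.1  0.2 -0.9] 3.55
3 [  1.51   3.01 -39.13] [0.0227 0.0071 0.0912]
```

Request:
step_arm:
  series:
    - [1.5, 3, -39, 0.023, 0.007, 0.091, 0.375]
    - [1.5, 3, -39, 0.023, 0.007, 0.091, 0.375]
    - [1.5, 3, -39, 0.022, 0.007, 0.091, 0.375]
    - [0, 0, 0, 0, 0, 0, 0.375]
    - [0, 0, 0, 0, 0, 0, 0.375]

```text
clock: 4.05
tool_pos: [0.4935, -0.1903, 0.1023]
eef_rot: [-0.104, 0.96, -0.029, -0.257]
contact_force: [0.6, -0.2, 0.9]
opening: 0.625
finger_force: 0.0
```

```bash
python3 log.py; python3 go.py -30 12.8 503.2 -188.6 38;  python3 - <<'E'
from h import *
p,d,c=snap('wrist','w2'); W=cloud(d,c)
m=(W[...,2]>.047)&(W[...,2]<.065)&(p.min(-1)>90)
n,l,st,ce=cv2.connectedComponentsWithStats(m.astype(np.uint8))
for i in range(1,n):
    if st[i,4]>300:
        X=W[l==i]; print(ce[i],st[i,4],X.mean(0),cv2.minAreaRect((X[:,:2]*1000).astype(np.float32)),np.median(X[:,2]))
E
```

```text
4.05 [[0.5817, 1.1213, -0.8805, 1.5109, 0.7973, 1.4891, 1.263], [0.4935, -0.1903, 0.1023], [-0.104, 0.9602, -0.0286, -0.2575]] 0.6254254910323072
d [  0.4  -0.5 -80.7] rot [ 0.0015 -0.0002  0.0073] min rows 1.68 alt rot [-1.281  0.185 -6.141] ik 0.0 [ 0.55  1.26 -0.8   1.49  0.93  1.38  1.24] F [ 0.6 -0.2  0.9] 4.05
2 [  0.19  -0.23 -40.37] [ 0.0008 -0.0001  0.0036]
[255.36494998 237.43349389] 5398 [ 0.48690351 -0.19243051  0.05518868] ((485.8794250488281, -192.71031188964844), (57.56167984008789, 44.0247802734375), 12.375264167785645) 0.05519071168623761
[149.07217262 237.77232143] 1344 [ 0.5028995 -0.2657173  0.0490734] ((502.9554443359375, -268.30914306640625), (25.84453010559082, 37.67649841308594), 59.974239349365234) 0.049110407517773694
```

View pics/w2.png

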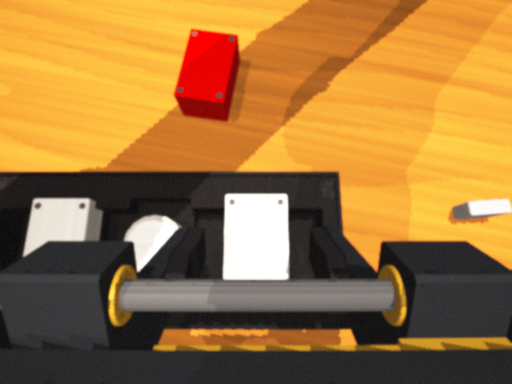

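The module (224–289, 193–280) sits centred between the fingers. The centre estimate of (491.9,−191.1) matches, so I'll descend and grip.

Request:
step_arm:
  series:
    - [0, 0, -25, 0, 0, 0.004, 0.375]
    - [0, 0, -20, 0, 0, 0.003, 0.375]
    - [0, 0, -15, 0, 0, 0, 0.375]
    - [0, 0, -12, 0, 0, 0, 0.375]
    - [0, 0, -8.5, 0, 0, 0, 0.375]
    - [0, 0, 0, 0, 0, 0, 0.375]
    - [0, 0, 0, 0, 0, 0, 0.55]
    - [0, 0, 0, 0, 0, 0, 0.6]
    - [0, 0, 0, 0, 0, 0, 0.6]
    - [0, 0, 0, 0, 0, 0, 0.6]
    - [0, 0, 0, 0, 0, 0, 0.6]
  force: 40

```text
clock: 5.2
tool_pos: [0.4937, -0.191, 0.0216]
eef_rot: [-0.109, 0.96, -0.031, -0.257]
contact_force: [1.7, -5.2, -0.0]
opening: 0.498
finger_force: 39.9
```

Gripped at 44 mm. Lifting slowly.

Request:
step_arm:
  series:
    - [0, 0, 4, 0, 0, 0, 0.6]
    - [0, 0, 8, 0, 0, 0, 0.6]
    - [0, 0, 12, 0, 0, 0, 0.6]
    - [0, 0, 20, 0, 0, 0, 0.6]
    - [0, 0, 25, 0, 0, 0, 0.6]
    - [0, 0, 25, 0, 0, 0, 0.6]
    - [0, 0, 25, 0, 0, 0, 0.6]
    - [0, 0, 25, 0, 0, 0, 0.6]
    - [0, 0, 0, 0, 0, 0, 0.6]

```text
clock: 6.1
tool_pos: [0.4951, -0.1882, 0.17]
eef_rot: [-0.11, 0.961, -0.03, -0.254]
contact_force: [0.7, 0.2, -3.1]
opening: 0.494
finger_force: 39.9
```

```bash
python3 log.py; for k in "0 -18 525 -107 185" "30 -49 548 -22 180" "60 -80 570 60 165"; do python3 go.py $k; done
```

```text
6.1 [[0.5909, 1.0301, -0.9167, 1.4902, 0.7396, 1.5689, 1.305], [0.4951, -0.1882, 0.17], [-0.1097, 0.9606, -0.0296, -0.2537]] 0.4939538658562613
d [29.9 81.2 -4. ] rot [-0.0213 -0.5223 -0.5293] min rows 5.03 alt rot [0.159 3.889 3.941] ik 0.0001 [ 0.7   0.93 -1.03  1.89  1.    0.95  0.44] F [ 0.7  0.2 -3.1] 6.1
6 [ 4.98 13.53 -0.67] [-0.0036 -0.0871 -0.0882]
d [ 59.1 159.   -6.5] rot [-0.3348 -1.0357 -0.9791] min rows 9.89 alt rot [1.102 3.409 3.223] ik 0.0001 [ 0.24  0.88 -0.85  2.14  1.63  1.07 -1.03] F [ 0.7  0.2 -3.1] 6.1
10 [ 5.91 15.9  -0.65] [-0.0335 -0.1036 -0.0979]
d [ 77.7 232.  -14.5] rot [-0.9437 -1.429  -1.2508] min rows 14.33 alt rot [1.852 2.805 2.455] ik 0.0 [-0.42  1.06 -0.35  1.68  1.2   1.48 -1.35] F [ 0.7  0.2 -3.1] 6.1
15 [ 5.18 15.47 -0.97] [-0.0629 -0.0953 -0.0834]
```

Request:
step_arm:
  series:
    - [5, 13.5, 0, -0.004, -0.087, -0.088, 0.6]
    - [5, 13.5, 0, -0.004, -0.087, -0.088, 0.6]
    - [5, 13.5, 0, -0.004, -0.087, -0.088, 0.6]
    - [5, 13.5, 0, -0.004, -0.087, -0.088, 0.6]
    - [5, 13.5, 0, -0.003, -0.087, -0.088, 0.6]
    - [5, 13.5, 0, -0.003, -0.087, -0.088, 0.6]
    - [0, 0, 0, 0, 0, 0, 0.6]

```text
clock: 6.8
tool_pos: [0.5207, -0.1067, 0.1661]
eef_rot: [0.154, 0.988, 0.0, -0.005]
contact_force: [-0.3, -0.0, -3.7]
opening: 0.495
finger_force: 39.9
```

```bash
python3 log.py; for k in "30 -49 548 -22 180" "60 -80 570 60 165"; do python3 go.py $k; done
```

```text
6.8 [[0.6258, 0.8203, -0.8943, 1.8899, 0.8371, 0.8703, 0.5563], [0.5207, -0.1067, 0.1661], [0.154, 0.9881, 0.0004, -0.0046]] 0.49547705880982174
d [33.5 77.6 -2.5] rot [-0.2962 -0.4509 -0.5327] min rows 5.12 alt rot [2.158 3.286 3.882] ik 0.0001 [ 0.23  0.87 -0.83  2.14  1.62  1.05 -1.03] F [-0.3 -0.  -3.7] 6.8
6 [ 5.59 12.93 -0.42] [-0.0494 -0.0751 -0.0888]
d [ 52.2 150.5 -10.6] rot [-0.8325 -0.728  -0.9798] min rows 9.98 alt rot [2.708 2.368 3.187] ik 0.0 [-0.47  1.05 -0.27  1.68  1.17  1.42 -1.32] F [-0.3 -0.  -3.7] 6.8
10 [ 5.22 15.05 -1.06] [-0.0833 -0.0728 -0.098 ]
```

Request:
step_arm:
  series:
    - [3.7, 8.6, 0, -0.033, -0.05, -0.059, 0.6]
    - [3.7, 8.6, 0, -0.033, -0.05, -0.059, 0.6]
    - [3.7, 8.6, 0, -0.033, -0.05, -0.059, 0.6]
    - [3.7, 8.6, 0, -0.033, -0.05, -0.059, 0.6]
    - [3.7, 8.6, 0, -0.033, -0.05, -0.059, 0.6]
    - [3.7, 8.6, 0, -0.033, -0.05, -0.059, 0.6]
    - [3.7, 8.6, 0, -0.033, -0.05, -0.059, 0.6]
    - [3.7, 8.6, 0, -0.033, -0.05, -0.059, 0.6]
    - [3.7, 8.6, 0, -0.033, -0.05, -0.059, 0.6]
    - [0, 0, 0, 0, 0, 0, 0.6]

```text
clock: 7.8
tool_pos: [0.5574, -0.0274, 0.1644]
eef_rot: [0.399, 0.88, -0.107, 0.236]
contact_force: [0.9, 0.1, -2.5]
opening: 0.498
finger_force: 39.9
```

```bash
python3 log.py; for k in "60 -80 570 60 165"; do python3 go.py $k; done
```

```text
7.8 [[-0.009, 0.7315, -0.481, 2.149, 1.4949, 0.8007, -0.9892], [0.5574, -0.0274, 0.1644], [0.3986, 0.8798, -0.1066, 0.236]] 0.4978307220115198
d [15.5 71.2 -8.9] rot [-0.478  -0.2287 -0.5332] min rows 5.08 alt rot [3.517 1.683 3.923] ik 0.0 [-0.46  1.05 -0.29  1.68  1.18  1.44 -1.33] F [ 0.9  0.1 -2.5] 7.8
6 [ 2.58 11.87 -1.48] [-0.0797 -0.0381 -0.0889]
```

Request:
step_arm:
  series:
    - [1.9, 8.9, 0, -0.06, -0.029, -0.067, 0.6]
    - [1.9, 8.9, 0, -0.06, -0.029, -0.067, 0.6]
    - [1.9, 8.9, 0, -0.06, -0.029, -0.067, 0.6]
    - [1.9, 8.9, 0, -0.06, -0.029, -0.067, 0.6]
    - [1.9, 8.9, 0, -0.06, -0.029, -0.067, 0.6]
    - [1.9, 8.9, 0, -0.06, -0.029, -0.067, 0.6]
    - [1.9, 8.9, 0, -0.06, -0.029, -0.067, 0.6]
    - [1.9, 8.9, 0, -0.06, -0.028, -0.067, 0.6]
    - [0, 0, 0, 0, 0, 0, 0.6]
    - [0, 0, 0, 0, 0, 0, 0.6]

```text
clock: 8.8
tool_pos: [0.5716, 0.0388, 0.1647]
eef_rot: [0.559, 0.66, -0.323, 0.383]
contact_force: [-0.1, -1.0, -2.0]
opening: 0.491
finger_force: 39.9
```

```bash
python3 log.py; for k in "60 -80 570 60 47"; do python3 go.py $k; done; python3 - <<'E'
from h import *
p,d,c=snap('top','t1')
q,_,_=snap('scene','s1')
cv2.imwrite('pics/s1c.png',cv2.resize(np.hstack([p[100:230,180:350],q[120:250,200:370]]),None,fx=2.3,fy=2.3))
E
```

```text
8.8 [[-0.4627, 1.0238, -0.2824, 1.7227, 1.0878, 1.4488, -1.2996], [0.5716, 0.0388, 0.1647], [0.5594, 0.6601, -0.323, 0.3834]] 0.49116690850853767
d [   1.2    5.  -127.2] rot [0.0027 0.003  0.0084] min rows 2.65 alt rot [-1.797 -2.022 -5.661] ik 0.0 [-0.49  1.25 -0.23  1.61  1.22  1.35 -1.43] F [-0.1 -1.  -2. ] 8.8
3 [  0.41   1.68 -42.41] [0.0009 0.001  0.0028]
```

View pics/s1c.png

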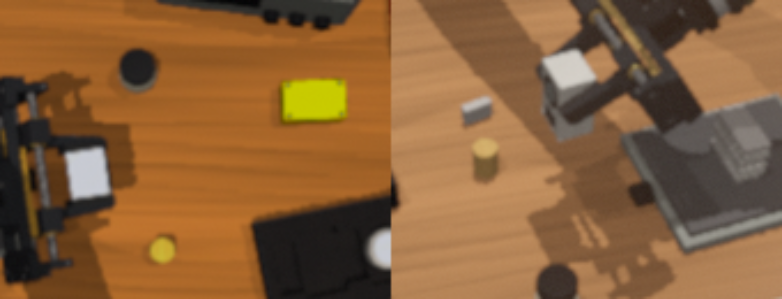

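The views show the module held upright between the fingers (top-view crop at (88,172)), clear of everything. I'll lower it towards the bench.

Request:
step_arm:
  series:
    - [0.5, 2, -30, 0, 0, 0.004, 0.6]
    - [0.5, 2, -30, 0, 0, 0.004, 0.6]
    - [0, 1, -25, 0, 0, 0, 0.6]
    - [0, 0, -18, 0, 0, 0, 0.6]
    - [0, 0, -10, 0, 0, 0, 0.6]
    - [0, 0, -5, 0, 0, 0, 0.6]
    - [0, 0, 0, 0, 0, 0, 0.6]
    - [0, 0, 0, 0, 0, 0, 0.6]

```text
clock: 9.7
tool_pos: [0.5731, 0.0445, 0.0482]
eef_rot: [0.558, 0.661, -0.32, 0.386]
contact_force: [0.1, 0.9, -1.9]
opening: 0.495
finger_force: 39.9
```

Request:
step_arm:
  series:
    - [0, 0, -2, 0, 0, 0, 0.6]
    - [0, 0, -2, 0, 0, 0, 0.6]
    - [0, 0, -1.5, 0, 0, 0, 0.6]
    - [0, 0, 0, 0, 0, 0, 0.6]

```text
clock: 10.1
tool_pos: [0.5727, 0.0447, 0.0416]
eef_rot: [0.557, 0.662, -0.321, 0.386]
contact_force: [0.1, -0.8, -2.4]
opening: 0.496
finger_force: 39.9
```

Request:
step_arm:
  series:
    - [0, 0, -1.5, 0, 0, 0, 0.6]
    - [0, 0, -1, 0, 0, 0, 0.6]
    - [0, 0, -1, 0, 0, 0, 0.6]
    - [0, 0, 0, 0, 0, 0, 0.6]

```text
clock: 10.5
tool_pos: [0.5728, 0.0446, 0.0389]
eef_rot: [0.557, 0.661, -0.321, 0.387]
contact_force: [-1.3, 1.0, 2.7]
opening: 0.5
finger_force: 39.9
```

Request:
step_arm:
  series:
    - [0, 0, -0.7, 0, 0, 0, 0.6]
    - [0, 0, 0, 0, 0, 0, 0.6]

```text
clock: 10.7
tool_pos: [0.5728, 0.0446, 0.0389]
eef_rot: [0.557, 0.661, -0.321, 0.387]
contact_force: [-1.4, 2.8, 6.3]
opening: 0.493
finger_force: 39.9
```

Request:
step_arm:
  series:
    - [0, 0, -0.7, 0, 0, 0, 0.6]
    - [0, 0, 0, 0, 0, 0, 0.6]

```text
clock: 10.9
tool_pos: [0.5728, 0.0445, 0.0388]
eef_rot: [0.557, 0.661, -0.321, 0.387]
contact_force: [-2.9, 3.8, 8.6]
opening: 0.495
finger_force: 39.9
```

Contact felt (force changed from −2.4 to +8.6 N). Releasing.

Request:
step_arm:
  series:
    - [0, 0, 0, 0, 0, 0, 0.47]
    - [0, 0, 0, 0, 0, 0, 0.44]
    - [0, 0, 0, 0, 0, 0, 0.4]
    - [0, 0, 0, 0, 0, 0, 0.3]
    - [0, 0, 0, 0, 0, 0, 0.3]
    - [0, 0, 0, 0, 0, 0, 0.3]

```text
clock: 11.5
tool_pos: [0.5727, 0.0446, 0.0367]
eef_rot: [0.557, 0.662, -0.321, 0.386]
contact_force: [-0.1, 0.4, 1.0]
opening: 0.7
finger_force: 0.0
```

```bash
python3 log.py; python3 - <<'E'
from h import *
p,d,c=snap('top','t2'); W=cloud(d,c)
q,_,_=snap('scene','s2')
cv2.imwrite('pics/s2c.png',cv2.resize(np.hstack([p[100:230,180:310],q[140:250,200:310].repeat(1,0) if 0 else cv2.resize(q[140:230,200:290],(130,130))]),None,fx=2.5,fy=2.5))
m=(W[...,2]>.06)&(W[...,2]<.08)&(np.hypot(W[...,0]-.573,W[...,1]-.06)<.04)&(p.min(-1)>130)
print(m.sum(),W[m].mean(0),np.median(W[m][:,2]))
E
python3 go.py 60 -80 552.6 158.5 97
```

```text
11.5 [[-0.4847, 1.2409, -0.2572, 1.6631, 1.1589, 1.3711, -1.4368], [0.5727, 0.0446, 0.0367], [0.5573, 0.6615, -0.3207, 0.3861]] 0.6997332396964472
252 [0.56979079 0.05864909 0.06959232] 0.06946292158610878
d [-17.3  97.7  50.7] rot [0.0031 0.0068 0.0002] min rows 2.32 alt rot [-2.597 -5.71  -0.183] ik 0.0 [-0.6   1.2  -0.3   1.5   1.09  1.5  -1.36] F [ 0.5 -0.2 -0.1] 11.6
3 [-5.77 32.55 16.9 ] [0.001  0.0023 0.0001]
```

View pics/s2c.png

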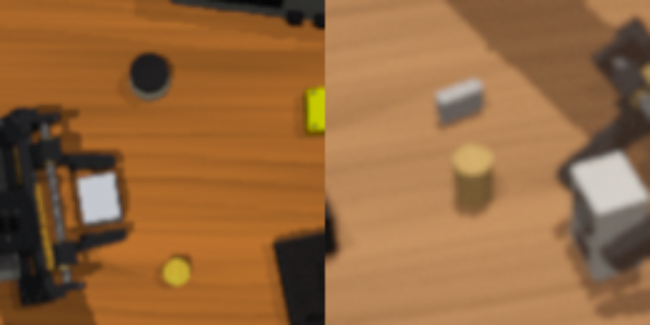

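The module stands upright with its top at 69.5 mm and centre near (570,59); the fingers are open and clear of it. I'll back out along the tool axis.

Request:
step_arm:
  series:
    - [-2.2, 12.8, 7.5, 0, 0, 0, 0.3]
    - [-4, 21, 12.5, 0, 0, 0, 0.3]
    - [-6, 34, 20, 0, 0, 0, 0.3]
    - [-6, 34, 20, 0, 0, 0, 0.3]
    - [0, 0, 45, 0, 0, 0, 0.3]
    - [0, 0, 45, 0, 0, 0, 0.3]
    - [0, 0, 0, 0, 0, 0, 0.3]

```text
clock: 12.3
tool_pos: [0.5558, 0.1492, 0.1924]
eef_rot: [0.559, 0.661, -0.316, 0.387]
contact_force: [-0.6, -0.2, -0.3]
opening: 0.696
finger_force: 0.0
```

```bash
python3 log.py; for k in "5 -80 560 80 215" "-45 -80 570 59 220"; do python3 go.py $k; done; python3 - <<'E'
from h import *
p,d,c=snap('top','t3'); W=cloud(d,c)
m=(W[...,2]>.06)&(W[...,2]<.08)&(np.hypot(W[...,0]-.573,W[...,1]-.06)<.04)&(p.min(-1)>130)
X=W[m]; C=np.cov(X[:,:2].T); w,V=np.linalg.eigh(C)
print(m.sum(),X.mean(0),np.median(X[:,2]),cv2.minAreaRect((X[:,:2]*1000).astype(np.float32)),np.sqrt(w*12),np.degrees(np.arctan2(*V[::-1,1])))
E
```

```text
12.3 [[-0.6012, 1.023, -0.3286, 1.5656, 0.9763, 1.5985, -1.258], [0.5558, 0.1492, 0.1924], [0.5592, 0.6612, -0.3164, 0.3873]] 0.6961432012405941
d [  4.5 -70.8   3.7] rot [0.9431 0.1805 0.0064] min rows 6.49 alt rot [-5.228 -1.    -0.036] ik 0.0 [ 0.19  0.8  -0.79  1.78  0.81  0.93 -0.81] F [-0.6 -0.2 -0.3] 12.3
7 [  0.64 -10.12   0.53] [0.1347 0.0258 0.0009]
d [ 11.8 -77.   14.2] rot [1.803  0.3291 0.0131] min rows 12.38 alt rot [-4.378 -0.799 -0.032] ik 0.0003 [ 0.65  1.07 -0.95  1.64  0.04  0.91  0.11] F [-0.6 -0.2 -0.3] 12.3
13 [ 0.91 -5.92  1.09] [0.1387 0.0253 0.001 ]
250 [0.56994564 0.05876836 0.0697331 ] 0.06967030295647592 ((569.777587890625, 58.94883728027344), (43.08938217163086, 35.47759246826172), 10.883795738220215) [0.03528003 0.04338289] -167.46712771852623
```

Request:
step_arm:
  series:
    - [0.9, -5, 3, 0.129, 0.0235, 0.002, 0.3]
    - [0.9, -5, 3, 0.129, 0.0235, 0.002, 0.3]
    - [0.9, -5, 2, 0.129, 0.0235, 0.002, 0.3]
    - [0.9, -5, 2, 0.129, 0.0235, 0.002, 0.3]
    - [0.9, -5, 2, 0.129, 0.0235, 0.002, 0.3]
    - [0.9, -5, 2, 0.129, 0.0235, 0.002, 0.3]
    - [0.9, -5, 0, 0.129, 0.0235, 0.002, 0.3]
    - [0.9, -5, 0, 0.129, 0.0235, 0.002, 0.3]
    - [0.9, -5, 0, 0.129, 0.0235, 0.002, 0.3]
    - [0.9, -5, 0, 0.129, 0.0235, 0.002, 0.3]
    - [0.9, -5, 0, 0.129, 0.0235, 0.002, 0.3]
    - [0.9, -6, 0, 0.129, 0.0235, 0.002, 0.3]
    - [0.9, -6, 0, 0.129, 0.0235, 0.002, 0.3]
    - [0, -10, 0, 0.129, 0.0235, 0.002, 0.3]
    - [0, 0, 0, 0, 0, 0, 0.3]
    - [0, 0, 0, 0, 0, 0, 0.3]

```text
clock: 13.95
tool_pos: [0.5658, 0.0693, 0.1995]
eef_rot: [0.587, 0.713, 0.247, -0.293]
contact_force: [0.4, 0.4, 0.2]
opening: 0.699
finger_force: 0.0
```

```bash
python3 log.py; for k in "-45 -79 570 59 145" "-45 -79 570 59 45"; do python3 go.py $k; done
```

```text
13.95 [[0.745, 1.1645, -1.2245, 1.6362, 0.3242, 0.932, -0.136], [0.5658, 0.0693, 0.1995], [0.5873, 0.713, 0.2474, -0.2925]] 0.6988267026983653
d [  1.6   2.9 -68. ] rot [-0.0026  0.0088  0.0031] min rows 1.42 alt rot [ 1.667 -5.708 -2.001] ik 0.0 [ 0.7   1.3  -1.12  1.64  0.39  0.89 -0.1 ] F [0.4 0.4 0.2] 13.95
2 [  0.81   1.45 -33.98] [-0.0013  0.0044  0.0015]
d [   1.6    2.9 -168. ] rot [-0.0026  0.0088  0.0031] min rows 3.5 alt rot [ 1.667 -5.708 -2.001] ik 0.0 [ 0.67  1.43 -1.02  1.6   0.45  0.8  -0.03] F [0.4 0.4 0.2] 13.95
4 [  0.4    0.73 -41.99] [-0.0006  0.0022  0.0008]
```

Request:
step_arm:
  series:
    - [0.5, 1, -40, 0, 0.004, 0.001, 0.3]
    - [0.5, 1, -40, 0, 0.004, 0.002, 0.3]
    - [0.6, 0.9, -30, 0, 0, 0, 0.3]
    - [0, 0, -25, 0, 0, 0, 0.3]
    - [0, 0, -15, 0, 0, 0, 0.3]
    - [0, 0, -10, 0, 0, 0, 0.3]
    - [0, 0, 0, 0, 0, 0, 0.3]
    - [0, 0, 0, 0, 0, 0, 0.3]

```text
clock: 14.75
tool_pos: [0.5685, 0.0729, 0.0423]
eef_rot: [0.586, 0.714, 0.245, -0.294]
contact_force: [0.6, -0.1, 0.3]
opening: 0.701
finger_force: 0.0
```

```bash
python3 go.py -45 -79 570 59 52; python3 - <<'E'
from h import *
p,d,c=snap('top','t4'); W=cloud(d,c)
q,_,_=snap('scene','s4')
cv2.imwrite('pics/s4c.png',cv2.resize(np.hstack([p[100:230,180:310],cv2.resize(q[140:270,200:330],(130,130))]),None,fx=3,fy=3))
E
```

```text
d [-1.  -0.8 -3.8] rot [-0.0015  0.0058 -0.002 ] min rows 0.08 alt rot [ 1.468 -5.783  1.949] ik 0.0 [ 0.68  1.43 -1.05  1.61  0.47  0.82 -0.06] F [ 0.6 -0.1  0.3] 14.75
1 [-1.05 -0.76 -3.78] [-0.0015  0.0058 -0.002 ]
```

View pics/s4c.png

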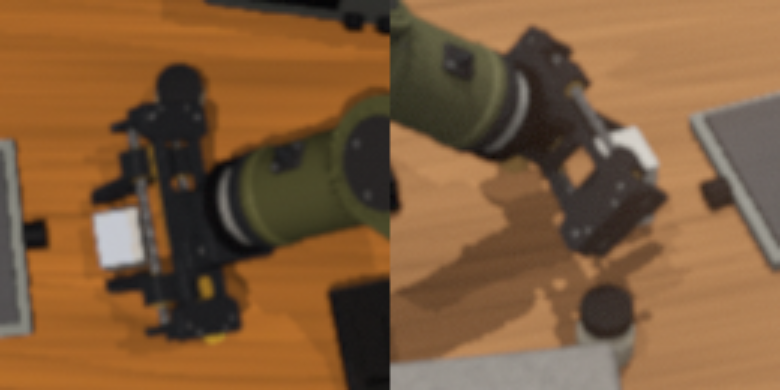

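The module stands centred between the fingers (crop at (118,238)), and the jar is close but clear. Gripping.

Request:
step_arm:
  series:
    - [-1, 0, -3, 0, 0, 0, 0.35]
    - [0, 0, 0, 0, 0, 0, 0.42]
    - [0, 0, 0, 0, 0, 0, 0.47]
    - [0, 0, 0, 0, 0, 0, 0.6]
    - [0, 0, 0, 0, 0, 0, 0.6]
    - [0, 0, 0, 0, 0, 0, 0.6]
    - [0, 0, 0, 0, 0, 0, 0.6]
  force: 40

```text
clock: 15.55
tool_pos: [0.5673, 0.0724, 0.0381]
eef_rot: [0.587, 0.714, 0.245, -0.294]
contact_force: [1.9, 0.1, 1.2]
opening: 0.495
finger_force: 40.0
```

Request:
step_arm:
  series:
    - [0, 0, 3, 0, 0, 0, 0.6]
    - [0, 0, 8, 0, 0, 0, 0.6]
    - [0, 0, 20, 0, 0, 0, 0.6]
    - [0, 0, 30, 0, 0, 0, 0.6]
    - [0, 0, 40, 0, 0, 0, 0.6]
    - [0, 0, 40, 0, 0, 0, 0.6]
    - [0, 0, 0, 0, 0, 0, 0.6]

```text
clock: 16.25
tool_pos: [0.569, 0.0743, 0.1868]
eef_rot: [0.585, 0.715, 0.249, -0.292]
contact_force: [1.3, 1.2, -2.4]
opening: 0.49
finger_force: 40.0
```

```bash
python3 log.py; for k in "-15 -49 563 121 195" "15 -20 553 184 200" "45 8 543 243 200"; do python3 go.py $k; done
```

```text
16.25 [[0.7319, 1.1824, -1.2144, 1.6354, 0.3383, 0.9146, -0.1304], [0.569, 0.0743, 0.1868], [0.5847, 0.7151, 0.2485, -0.2915]] 0.48971365448437676
d [ -9.3  50.4 -10.1] rot [-0.4826 -0.22    0.5056] min rows 4.95 alt rot [ 3.656  1.666 -3.83 ] ik 0.0 [ 0.35  1.02 -1.04  1.64  0.68  1.06 -0.13] F [ 1.3  1.2 -2.4] 16.25
5 [-1.85 10.08 -2.03] [-0.0965 -0.044   0.1011]
d [-11.4 108.   -5.1] rot [-0.8378 -0.699   0.9211] min rows 9.65 alt rot [ 2.849  2.377 -3.132] ik 0.0 [ 0.09  0.9  -1.02  1.92  1.3   0.99 -0.4 ] F [ 1.3  1.2 -2.4] 16.25
10 [-1.14 10.8  -0.51] [-0.0838 -0.0699  0.0921]
d [-12.7 170.6  -0.2] rot [-0.9949 -1.3765  1.1579] min rows 13.89 alt rot [ 2.046  2.831 -2.381] ik 0.0001 [-0.06  1.01 -1.02  2.33  2.22  1.27 -0.88] F [ 1.3  1.2 -2.4] 16.25
14 [-0.91 12.18 -0.02] [-0.0711 -0.0983  0.0827]
```

Request:
step_arm:
  series:
    - [-1.5, 8.5, 4, -0.08, -0.037, 0.084, 0.6]
    - [-1.5, 8.5, 4, -0.08, -0.037, 0.084, 0.6]
    - [-1.5, 8.5, 4, -0.08, -0.037, 0.084, 0.6]
    - [-1.5, 8.5, 4, -0.08, -0.037, 0.084, 0.6]
    - [-1.5, 8.5, 0, -0.08, -0.036, 0.084, 0.6]
    - [-1.5, 8.5, 0, -0.08, -0.036, 0.084, 0.6]
    - [0, 0, 0, 0, 0, 0, 0.6]

```text
clock: 16.95
tool_pos: [0.5558, 0.1294, 0.1976]
eef_rot: [0.409, 0.903, 0.053, -0.121]
contact_force: [-0.4, 1.0, -1.6]
opening: 0.5
finger_force: 40.0
```

```bash
python3 log.py; for k in "15 -20 553 184 200" "45 8 544.7 243.7 200"; do python3 go.py $k; done
```

```text
16.95 [[0.351, 0.9529, -1.0833, 1.621, 0.6215, 1.103, -0.1202], [0.5558, 0.1294, 0.1976], [0.4094, 0.9028, 0.0528, -0.1207]] 0.5000832978780657
d [  1.9  52.9 -15.9] rot [-0.2973 -0.4407  0.4912] min rows 4.89 alt rot [ 2.284  3.385 -3.773] ik 0.0 [ 0.07  0.88 -0.97  1.92  1.28  0.95 -0.38] F [-0.4  1.  -1.6] 16.95
5 [ 0.37 10.59 -3.18] [-0.0595 -0.0881  0.0982]
d [  2.2 116.2 -11. ] rot [-0.3767 -1.0234  0.8969] min rows 9.54 alt rot [ 1.299  3.531 -3.094] ik 0.0 [-0.03  1.06 -1.08  2.32  2.21  1.32 -0.83] F [-0.4  1.  -1.6] 16.95
10 [ 0.22 11.62 -1.1 ] [-0.0377 -0.1023  0.0897]
```

Request:
step_arm:
  series:
    - [0.3, 8.8, 0, -0.05, -0.0735, 0.082, 0.6]
    - [0.3, 8.8, 0, -0.05, -0.0735, 0.082, 0.6]
    - [0.3, 8.8, 0, -0.05, -0.0735, 0.082, 0.6]
    - [0.3, 8.8, 0, -0.05, -0.0735, 0.082, 0.6]
    - [0.3, 8.8, 0, -0.05, -0.0735, 0.082, 0.6]
    - [0.3, 8.8, 0, -0.049, -0.0735, 0.082, 0.6]
    - [0, 0, 0, 0, 0, 0, 0.6]

```text
clock: 17.65
tool_pos: [0.5566, 0.1785, 0.1948]
eef_rot: [0.174, 0.976, -0.022, 0.128]
contact_force: [-0.0, 0.2, -1.6]
opening: 0.497
finger_force: 40.0
```

```bash
python3 log.py; for k in "45 8 544.7 243.7 200"; do python3 go.py $k; done
```

```text
17.65 [[0.037, 0.7864, -0.9277, 1.9146, 1.1514, 0.9326, -0.3089], [0.5566, 0.1785, 0.1948], [0.1744, 0.976, -0.0223, 0.1281]] 0.49677670840070925
d [ 1.4 67.1 -8.2] rot [-0.0576 -0.5266  0.4814] min rows 4.84 alt rot [ 0.448  4.096 -3.744] ik 0.0 [-0.1   0.96 -0.91  2.32  2.25  1.18 -0.94] F [-0.   0.2 -1.6] 17.65
5 [ 0.27 13.41 -1.65] [-0.0115 -0.1053  0.0963]
```

Request:
step_arm:
  series:
    - [0.2, 9.6, 0, -0.008, -0.075, 0.069, 0.6]
    - [0.2, 9.6, 0, -0.008, -0.075, 0.069, 0.6]
    - [0.2, 9.6, 0, -0.008, -0.075, 0.069, 0.6]
    - [0.2, 9.6, 0, -0.008, -0.075, 0.069, 0.6]
    - [0.2, 9.6, 0, -0.008, -0.075, 0.069, 0.6]
    - [0.2, 9.6, 0, -0.008, -0.075, 0.069, 0.6]
    - [0.2, 9.6, 0, -0.008, -0.075, 0.068, 0.6]
    - [0, 0, 0, 0, 0, 0, 0.6]
    - [0, 0, 0, 0, 0, 0, 0.6]

```text
clock: 18.55
tool_pos: [0.5617, 0.2414, 0.1939]
eef_rot: [-0.059, 0.922, 0.026, 0.381]
contact_force: [-0.4, -0.2, -1.7]
opening: 0.498
finger_force: 40.0
```

```bash
python3 log.py; for k in "45 8 544.7 243.7 110"; do python3 go.py $k; done; python3 - <<'E'
from h import *
p,d,c=snap('top','t5'); W=cloud(d,c)
q,_,_=snap('scene','s5'); w,_,_=snap('wrist','w5')
cv2.imwrite('pics/s5c.png',np.hstack([cv2.resize(p[120:230,90:200],(390,390)),cv2.resize(q[100:230,290:420],(390,390))]))
m=(W[...,2]>.17)&(W[...,2]<.25)&(np.hypot(W[...,0]-.561,W[...,1]-.246)<.045)
m&=(p.max(-1).astype(int)-p.min(-1)<25)&(p.min(-1)>110)
print(m.sum(),W[m].mean(0),np.percentile(W[m][:,2],[5,50,95]))
X=W[m];A=np.c_[X[:,:2],np.ones(len(X))];print(np.linalg.lstsq(A,X[:,2],rcond=None)[0])
E
```

```text
18.55 [[-0.174, 0.8429, -0.8475, 2.3365, 2.1315, 1.1343, -0.9488], [0.5617, 0.2414, 0.1939], [-0.059, 0.9225, 0.0263, 0.3806]] 0.49759935547565126
d [ -3.7   4.2 -97.3] rot [-0.0032 -0.0031  0.0105] min rows 2.03 alt rot [ 1.76   1.687 -5.778] ik 0.0001 [-0.21  1.12 -0.71  2.32  2.46  1.25 -1.13] F [-0.4 -0.2 -1.7] 18.55
3 [ -1.23   1.39 -32.44] [-0.0011 -0.001   0.0035]
513 [0.56587741 0.24019996 0.22324873] [0.22009561 0.22348575 0.22609991]
[-0.0094852   0.00988754  0.2262412 ]
```

View pics/s5c.png

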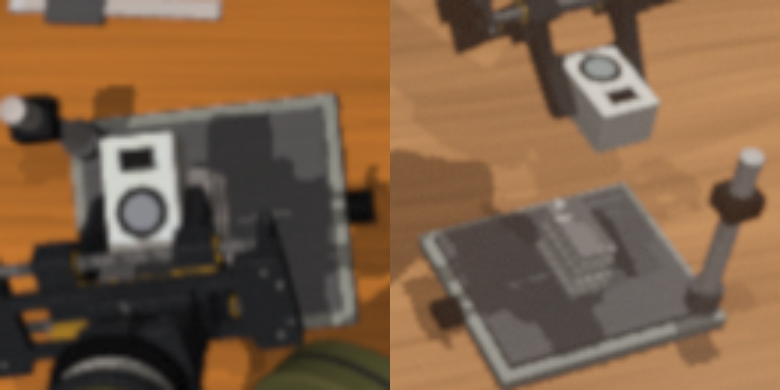

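Lens up and level (top plane within 1°), and the module is well above the pile. The bottom is at about 187 mm and the pile at about 72 mm. I'll descend with the centring correction, fast at first, then by touch.

Request:
step_arm:
  series:
    - [-1.2, 1.4, -30, 0, -0.003, 0.004, 0.6]
    - [-1.2, 1.4, -30, 0, 0, 0.004, 0.6]
    - [-1.2, 1.4, -20, 0, 0, 0.003, 0.6]
    - [0, 0, -12, 0, 0, 0, 0.6]
    - [0, 0, -7, 0, 0, 0, 0.6]
    - [0, 0, 0, 0, 0, 0, 0.6]
    - [0, 0, 0, 0, 0, 0, 0.6]

```text
clock: 19.4
tool_pos: [0.558, 0.2476, 0.0968]
eef_rot: [-0.066, 0.921, 0.03, 0.384]
contact_force: [-0.4, -0.4, -2.0]
opening: 0.498
finger_force: 40.0
```

```bash
python3 log.py; python3 go.py 45 8 544.7 243.7 91;python3 - <<'E'
from h import *
s=r.get_state(); print(s['contact_force'])
p,d,c=snap('top','t6'); W=cloud(d,c)
m=(W[...,2]>.10)&(W[...,2]<.14)&(np.hypot(W[...,0]-.561,W[...,1]-.246)<.05)
m&=(p.max(-1).astype(int)-p.min(-1)<25)&(p.min(-1)>110)
X=W[m];X=X[abs(X[:,2]-np.median(X[:,2]))<.01];print(len(X),X.mean(0),cv2.minAreaRect((X[:,:2]*1000).astype(np.float32)))
# lateral/longitudinal extents in the 8 deg frame
a=np.radians(8);u=X[:,:2]@[np.cos(a),np.sin(a)];v=X[:,:2]@[-np.sin(a),np.cos(a)]
print(np.percentile(u,[1,99]),np.percentile(v,[1,99]),'pile axis',[.561*np.cos(a)+.246*np.sin(a),-.561*np.sin(a)+.246*np.cos(a)])
E
```

```text
19.4 [[-0.2265, 1.0902, -0.7903, 2.3678, 2.3188, 1.3451, -1.0808], [0.558, 0.2476, 0.0968], [-0.0662, 0.9205, 0.0299, 0.3839]] 0.49793106755560307
d [  0.   -2.  -19.2] rot [-0.0049  0.0045 -0.0057] min rows 0.4 alt rot [ 3.508 -3.215  4.09 ] ik 0.0 [-0.17  1.19 -0.76  2.31  2.47  1.33 -1.08] F [-0.4 -0.4 -2. ] 19.4
1 [  0.04  -2.04 -19.23] [-0.0049  0.0045 -0.0057]
[-0.38786209 -0.43226721 -1.95253504]
209 [0.57806861 0.24974073 0.12642501] ((575.2957153320312, 248.30845642089844), (39.16179275512695, 43.47121810913086), 7.814146041870117)
[0.58720418 0.62348959] [0.14464241 0.18688676] pile axis [np.float64(0.5897769694001972), np.float64(0.16552983527182957)]
```

The top view puts the module centre within 1 mm of the pile axis and the yaw at 7.8°. About 18 mm to go.

Request:
step_arm:
  series:
    - [0, -0.5, -6, 0, 0, 0, 0.6]
    - [0, -0.5, -5, 0, 0, 0, 0.6]
    - [0, 0, -2, 0, 0, 0, 0.6]
    - [0, 0, 0, 0, 0, 0, 0.6]
    - [0, 0, 0, 0, 0, 0, 0.6]

```text
clock: 19.95
tool_pos: [0.5574, 0.2466, 0.0828]
eef_rot: [-0.067, 0.921, 0.03, 0.383]
contact_force: [0.1, 0.1, -2.0]
opening: 0.496
finger_force: 40.0
```

Request:
step_arm:
  series:
    - [0, 0, -1, 0, 0, 0, 0.6]
    - [0, 0, -1, 0, 0, 0, 0.6]
    - [0, 0, 0, 0, 0, 0, 0.6]

```text
clock: 20.25
tool_pos: [0.5574, 0.2466, 0.0807]
eef_rot: [-0.067, 0.921, 0.03, 0.383]
contact_force: [-0.0, -0.1, -2.5]
opening: 0.497
finger_force: 40.0
```

Request:
step_arm:
  series:
    - [0, 0, -1, 0, 0, 0, 0.6]
    - [0, 0, 0, 0, 0, 0, 0.6]

```text
clock: 20.45
tool_pos: [0.5574, 0.2466, 0.0797]
eef_rot: [-0.067, 0.921, 0.03, 0.383]
contact_force: [0.8, -0.5, -1.8]
opening: 0.492
finger_force: 40.0
```

Request:
step_arm:
  series:
    - [0, 0, -1, 0, 0, 0, 0.6]
    - [0, 0, 0, 0, 0, 0, 0.6]

```text
clock: 20.65
tool_pos: [0.5575, 0.2466, 0.0788]
eef_rot: [-0.067, 0.921, 0.03, 0.383]
contact_force: [-0.9, -0.7, -1.3]
opening: 0.495
finger_force: 40.0
```

Request:
step_arm:
  series:
    - [0, 0, -0.8, 0, 0, 0, 0.6]
    - [0, 0, 0, 0, 0, 0, 0.6]

```text
clock: 20.85
tool_pos: [0.5575, 0.2466, 0.0787]
eef_rot: [-0.067, 0.92, 0.03, 0.384]
contact_force: [-2.8, -1.4, 4.2]
opening: 0.499
finger_force: 40.0
```

Request:
step_arm:
  series:
    - [0, 0, -0.8, 0, 0, 0, 0.6]
    - [0, 0, 0, 0, 0, 0, 0.6]

```text
clock: 21.05
tool_pos: [0.5575, 0.2466, 0.0787]
eef_rot: [-0.067, 0.92, 0.03, 0.384]
contact_force: [-4.5, -2.9, 10.3]
opening: 0.497
finger_force: 40.0
```

Request:
step_arm:
  series:
    - [0, 0, -0.8, 0, 0, 0, 0.6]
    - [0, 0, 0, 0, 0, 0, 0.6]

```text
clock: 21.25
tool_pos: [0.5575, 0.2466, 0.0787]
eef_rot: [-0.067, 0.92, 0.03, 0.385]
contact_force: [-7.7, -2.8, 15.3]
opening: 0.494
finger_force: 40.0
```

Contact at TCP z = 78.7 mm, so the pile is about 74 mm high. I'll ease the command back 1 mm, then release.

Request:
step_arm:
  series:
    - [0, 0, 1, 0, 0, 0, 0.6]
    - [0, 0, 0, 0, 0, 0, 0.47]
    - [0, 0, 0, 0, 0, 0, 0.44]
    - [0, 0, 0, 0, 0, 0, 0.4]
    - [0, 0, 0, 0, 0, 0, 0.3]
    - [0, 0, 0, 0, 0, 0, 0.3]
    - [0, 0, 0, 0, 0, 0, 0.3]

```text
clock: 21.95
tool_pos: [0.5574, 0.2465, 0.0773]
eef_rot: [-0.067, 0.921, 0.03, 0.383]
contact_force: [-0.4, -0.2, 0.0]
opening: 0.697
finger_force: 0.0
```

Request:
step_arm:
  series:
    - [-10.5, -1.5, 10.5, 0, 0, 0, 0.3]
    - [-17.5, -2.5, 17.5, 0, 0, 0, 0.3]
    - [-28, -4, 28, 0, 0, 0, 0.3]
    - [-28, -4, 28, 0, 0, 0, 0.3]
    - [-28, -4, 28, 0, 0, 0, 0.3]
    - [0, 0, 0, 0, 0, 0, 0.3]
    - [0, 0, 0, 0, 0, 0, 0.3]

```text
clock: 22.65
tool_pos: [0.475, 0.2472, 0.1589]
eef_rot: [-0.064, 0.922, 0.031, 0.381]
contact_force: [0.2, -0.3, 1.2]
opening: 0.699
finger_force: 0.0
```

```bash
python3 - <<'E'
from h import *
s=r.get_state(); print(s['clock'],s['contact_force'])
p,d,c=snap('top','t7'); W=cloud(d,c)
q,_,_=snap('scene','s7')
cv2.imwrite('pics/s7c.png',np.hstack([cv2.resize(p[120:230,90:200],(390,390)),cv2.resize(q[100:230,290:420],(390,390))]))
m=(W[...,2]>.10)&(W[...,2]<.12)&(np.hypot(W[...,0]-.561,W[...,1]-.246)<.05)
X=W[m];A=np.c_[X[:,:2],np.ones(len(X))];print(len(X),X.mean(0),cv2.minAreaRect((X[:,:2]*1000).astype(np.float32)),np.linalg.lstsq(A,X[:,2],rcond=None)[0])
E
```

```text
22.65 [ 0.190101   -0.26115832  1.1770281 ]
175 [0.58166443 0.2513055  0.10807523] ((578.0956420898438, 247.75942993164062), (33.61574935913086, 43.219722747802734), 10.636198997497559) [-0.01809939  0.01697767  0.11433642]
```

View pics/s7c.png

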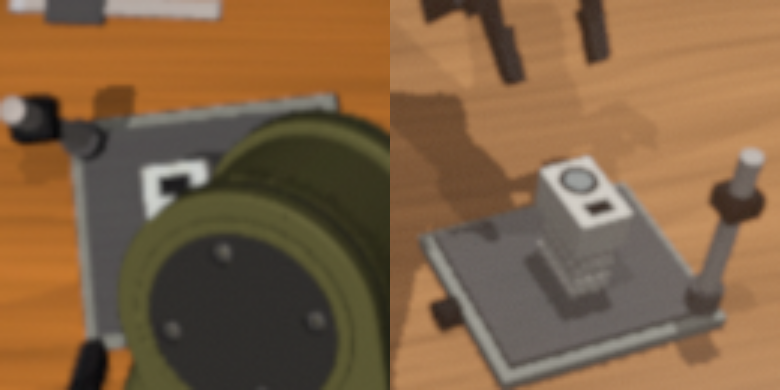

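The module lies lens up on the pile, about 1 mm off the axis, and the gripper is clear. Handing in.

```bash
python3 -c "
from plant import r
print(r.finish_job())"
```

```text
the job is handed in; nothing more can be done
None
```

The job is handed in at about 23 s on the robot's clock: the module lies lens up, flat and let go on the pile, about 1 mm off its axis and within about 3° of its direction by the top camera; no verdict was returned.

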